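# Slide the top-heavy stone crate into its bay

### The arm

A 6-joint arm with a two-finger parallel gripper is mounted at the origin on a cart in front of the work surface, level with it; the furniture and walls round the work are solid. World frame = base frame: x ahead of the robot, y to its left, z up, the work surface at z = 0. Lengths are in m, angles in rad, forces in N, time in s.
With the tool pointing down it reaches from about 0.35 to 0.85 m from the base axis. Payload 8.1 kg.
Tool frame: the origin (TCP) lies at the very end of the fingers, on their centre line; the grasp point (between the pads) lies 19 mm behind it; x points along the fingers, z is the direction in which the jaws open and shut, and the axes are right-handed (so a half turn about x gives the same grasp; the last joint's range is limited). The gripper opens to 93 mm and grips with 3 to 60 N. Pads are 15 mm wide; open, the fingers measure 128 mm over their backs; the gripper's body (75 mm by 188 mm) begins 65 mm behind the grasp point.
Start: joints at [-1.258, 0.13, 1.488, -0, 1.523, -0.085], TCP at [0.232, -0.553, 0.219] pointing down, gripper open.
Joint ranges: [-2.96, 2.96], [-0.89, 2.26], [0.02, 2.5], [-1.34, 4.48], [0, 2.73], [-2.66, 2.66]. Speed limits (rad/s): [2.39, 2.39, 2.79, 3.14, 3.14, 3.14].

### API

Orientations are given as a unit quaternion [w, x, y, z].
In Python, from cell import ctrl gives the robot as it stands.
- The arm moves only by the tool servo_tool, never from a script. Its argument "targets" is a list of rows, each a list of 6 numbers: the shift along the world's x, y, z in m, then the turn, a rotation vector about the world's x, y, z in rad. In form: [[x, y, z, ax, ay, az], ...]. A call has 1 to 12 rows; each row is the pose to reach, as a shift and turn from the pose commanded when the call began; what a row does not reach only later rows make up. A row lasts 1/10 s, in which the tool goes at most 50 mm and 8.59 degrees, less where a joint would pass 70% of its speed; a pose out of reach is approached as far as the arm can. A call with a gripper value outside its range is refused whole. "fingers" is the finger opening in m, from 0 to 0.093, set as the call begins (left out, the last holds). The fingers move at their own pace and stop on an object; "newtons" is the grip in N (left out, the last holds). Time passes only in rows, so rows that repeat a pose let the fingers close. It gives the time, the measured TCP pose, the force and the opening at its end, in the units of the state.
- ctrl.read_state(): the state, without advancing time (a new reading comes with each control period).
- ctrl.capture(name): name is "scene" or "top" or "wrist"; returns (picture, depth): 480x640x3 uint8, blue, green, red; 480x640 float32, m along the optical axis (not along the pixel's ray), 0 where there is no reading.
- ctrl.calibration(name): a dict with "camera_matrix" (3x3 intrinsics, pixels), "D" ([k1, k2, p1, p2, k3] as OpenCV has them; the pictures are not rectified), "R" (3x3) and "t" (3): a world point X has camera coordinates R X + t; the wrist camera has in their place "hand_eye" (4x4, takes a point from camera to tool coordinates, whose origin is the TCP and whose axes are the tool frame's). Camera axes: x right, y down, z forward; pixel columns grow to the right and rows downward; lengths in m; the calibration is good to about 2 mm. A picture is of the moment at which its call begins: read the wrist's pose just before it. calibration takes no time and is no camera call.
- ctrl.close_job(): hands the job in, once; it reports no verdict.
The state is a dict: "t": time; "qpos": joint angles; "dq": joint speeds; "joint_efforts": joint torques, N m; "eef_pos": TCP position; "eef_rot": TCP orientation; "ft_force": force on the tool from outside, world axes, zero at the start; "ft_torque": the same for the moment, N m; "grip_width": opening from 0.0 (shut) to 1.0 (fully open).
Only numpy, scipy, OpenCV 4.12 (cv2) and the standard library are available. Lean on these libraries where they do the work, as an engineer would, in place of code of your own. Each camera call takes 0.05 s, during which the arm holds its last target.

### The job

Slide the tall slatted crate of stone samples leftward along the bench into its bay, the low wooden frame of battens, until it is fully home against the stop board. It is top-heavy: push only on the low base, never on the tall box, so that it slides upright instead of tipping. Do not pinch or lift it, leave the other things where they are, and draw the hand clear when done.

Things in the scene. Friction and masses are not known exactly. Their poses are not given: they have to be found in the camera images.
- crate: Tall loose crate, 1.25 kg; slides at 5 to 11 N. Origin: centre of its underside. Wooden base 150 mm along its x, 130 along y, 40 high, leading (+x) corners rounded 18 mm. The tall box stands on its +x end; the -x end is a bare step 62 mm deep. Push its upright end face (x = -75 mm) toward +x; pushed high on the box it tips. Its +x points roughly to world +y (left), up to 0.2 rad off.
- crate_box: The tall box of the crate, part of it (fixed to the base, same origin and axes as crate): slatted plywood, x from -13 to +66 mm, 112 mm along y, z from 40 to 185 mm, three stone blanks in it stick out to z = 200 mm. Not to be pushed on.
- crate_lead (a point): Middle of the lower leading edge of the crate's base, 75 mm along crate +x from its origin, on the bench; it shall meet bay_stop.
- crate_step (a point): Middle of the crate's upright end face to push on, 75 mm along crate -x from its origin and 20 mm above the bench (half-way up that face). Same axes as the crate.
- bay_stop (a point): Bay fixed to the bench: wooden battens 22 mm high, 20 thick. Point: middle of the stop board's inner face, at bench level. Its +x points into the bay (roughly world +y, up to 0.12 rad off). Side battens run from the stop 55 mm along -x, inner faces at y = +/-75 mm, then flare to +/-100 mm at x = -105. Home: crate_lead here, crate axes parallel to these.
- tape: Bystander, loose: tape measure, 55x85x62 mm. Leave it alone. Origin at its underside.
- gouge: Bystander, loose: wood-handled gouge, about 200 mm long. Leave it alone. Origin at its underside.
- offcut: Bystander, loose: squared stone offcut, 75x94x42 mm. Leave it alone. Origin at its underside.
- pot: Bystander, loose: small white pot, 72 mm across. Leave it alone. Origin at its underside.
- offcut_b: Bystander, loose: rough stone offcut, 60x68x55 mm. Leave it alone. Origin at its underside.
- offcut_c: Bystander, loose: rough stone offcut, 61x74x46 mm. Leave it alone. Origin at its underside.

How it is judged:
By the outcome, as a careful person would: the job done as asked, in the order asked, and still so for the second after the job is handed in, with the robot touching nothing.
It also fails if it takes over 64 s, if anything falls off the work surface, if the arm or the gripper's body presses on something with over 40 N, if the wrist force passes 120 N, or if a joint passes its speed limit or range.

## Working session

There is one attempt and no reset: what is moved stays moved. The work goes in short steps, Python scripts to look and compute and a tool call to move; the robot and the scene stay as the last step left them, time stands still between calls to the robot, and variables do not carry over. Pictures are saved under pics/ and viewed, and the job is handed in when it is done.

Besides the shell and the picture viewer there is one more tool, called after ">>>" in YAML: its name, and indented under it one key for each argument. servo_tool: Moves the arm, as the interface text tells. Its arguments: {"type":"object","properties":{"targets":{"type":"array","items":{"type":"array","items":{"type":"number"}}},"fingers":{"type":"number"},"newtons":{"type":"number"}},"required":["targets"]}

```bash
ls; mkdir -p pics; python3 - <<'E'
from cell import ctrl
import cv2,numpy as np
s=ctrl.read_state();print(s)
for n in ["scene","top"]:
    p,d=ctrl.capture(n);cv2.imwrite(f"pics/{n}0.png",p);np.save(f"{n}0.npy",d)
    print(ctrl.calibration(n))
print(ctrl.calibration("wrist"))
E
```

```text
pics
{'t': 0.0, 'qpos': array([-1.25838163e+00,  1.31196064e-01,  1.48929970e+00,  3.32419686e-05,
        1.52300960e+00, -8.53695481e-02]), 'dq': array([ 0.00141481,  0.00070281, -0.00191876,  0.00202536,  0.00182893,
       -0.00020121]), 'joint_efforts': array([-7.47406011e-05, -5.59848547e+01, -4.91748762e+01,  7.69043039e-02,
        3.53388721e-02, -1.41105807e-04]), 'eef_pos': array([ 0.23229355, -0.55257067,  0.21755541]), 'eef_rot': array([ 0.5884122 ,  0.39178175,  0.58945612, -0.39092151]), 'ft_force': array([ 0.09778576, -0.03940959,  0.74689076]), 'ft_torque': array([-0.00851273,  0.00369439, -0.00385933]), 'grip_width': 1.0016503512280908}
{'camera_matrix': array([[505.66917654,   0.        , 317.63610682],
       [  0.        , 505.66917654, 239.34776483],
       [  0.        ,   0.        ,   1.        ]]), 'D': array([-0.08008486,  0.        ,  0.        ,  0.        ,  0.        ]), 'R': array([[-0.73759199, -0.67519239,  0.00856144],
       [-0.58804627,  0.63605669, -0.49963333],
       [ 0.33190306, -0.37356007, -0.86619469]]), 't': array([0.40559939, 0.42047905
[... 377 characters left out ...]
 0.12080185, -0.01227856, -0.9926007 ]]), 't': array([-0.05454562,  0.60242388,  1.16768324])}
{'camera_matrix': array([[406.67736951,   0.        , 319.7093795 ],
       [  0.        , 406.67736951, 241.35091691],
       [  0.        ,   0.        ,   1.        ]]), 'D': array([-0.07602556,  0.        ,  0.        ,  0.        ,  0.        ]), 'hand_eye': array([[ 1.07972682e-03, -2.64137090e-01,  9.64484542e-01,
        -1.65308423e-01],
       [-1.38116185e-05, -9.64485108e-01, -2.64137229e-01,
         7.35832373e-02],
       [ 9.99999417e-01,  2.71874959e-04, -1.04502860e-03,
         4.26100456e-04],
       [ 0.00000000e+00,  0.00000000e+00,  0.00000000e+00,
         1.00000000e+00]])}
```

View pics/scene0.png

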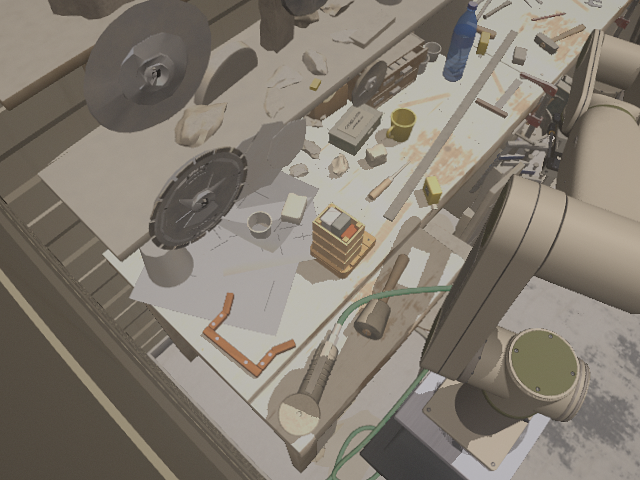

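View pics/top0.png

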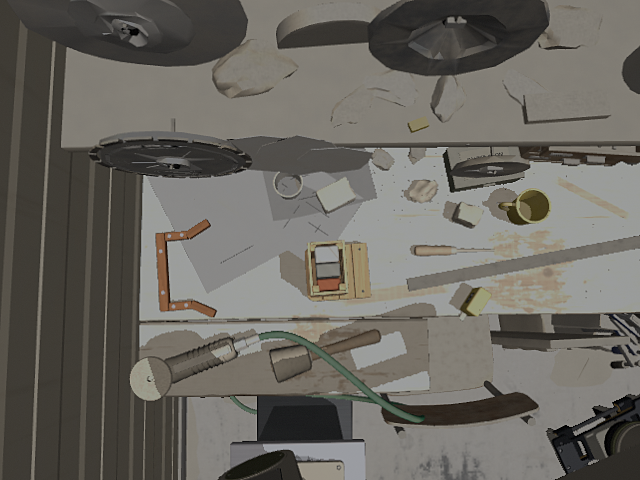

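The top view shows the crate at about (337,270), with its bare step at right (355,270). The bay is at (160–215, 220–315) with the stop board at x≈160, the gouge at (450,250) and the tape at (475,300). I'll zoom in on these.

```bash
cat > h.py <<'E'
import numpy as np,cv2
from cell import ctrl
def ray(cal,uv,z):
    uv=np.asarray(uv,float).reshape(-1,1,2)
    n=cv2.undistortPoints(uv,cal["camera_matrix"],cal["D"]).reshape(-1,2)
    R,t=cal["R"],cal["t"];C=-R.T@t
    d=np.c_[n,np.ones(len(n))]@R
    return C+d*((z-C[2])/d[:,2])[:,None]
def wristcal(s):
    c=dict(ctrl.calibration("wrist"));w,x,y,z=s["eef_rot"]
    from scipy.spatial.transform import Rotation as Ro
    T=np.eye(4);T[:3,:3]=Ro.from_quat([x,y,z,w]).as_matrix();T[:3,3]=s["eef_pos"]
    M=np.linalg.inv(T@c["hand_eye"]);c["R"]=M[:3,:3];c["t"]=M[:3,3];return c
def cloud(cal,d):
    v,u=np.mgrid[0:480,0:640]
    n=cv2.undistortPoints(np.c_[u.ravel(),v.ravel()].astype(float).reshape(-1,1,2),cal["camera_matrix"],cal["D"]).reshape(-1,2)
    P=np.c_[n,np.ones(len(n))]*d.ravel()[:,None]
    return ((P-cal["t"])@cal["R"]).reshape(480,640,3)
E
python3 - <<'E'
import cv2,numpy as np
p=cv2.imread("pics/top0.png")
a=cv2.resize(p[230:310,295:385],None,fx=6,fy=6,interpolation=cv2.INTER_CUBIC)
b=cv2.resize(p[210:325,140:225],None,fx=5,fy=5,interpolation=cv2.INTER_CUBIC)
cv2.imwrite("pics/a.png",a);cv2.imwrite("pics/b.png",b)
from h import *
cal=ctrl.calibration("top");d=np.load("top0.npy");c=cloud(cal,d)
hsv=cv2.cvtColor(p,cv2.COLOR_BGR2HSV)
for n,m in dict(bay=np.s_[210:325,140:225]).items():
    q=hsv[m];w=(q[...,1]>110);print(np.median(q[w],0),w.sum());cc=c[m][w];print(np.percentile(cc,[2,50,98],axis=0))
# crate base: height band
X=c[200:330,280:400].reshape(-1,3)
s=X[(X[:,2]>.03)&(X[:,2]<.05)]
r=cv2.minAreaRect(s[:,:2].astype(np.float32)*1000);print(len(s),r,cv2.boxPoints(r))
s=X[(X[:,2]>.175)&(X[:,2]<.21)]
r=cv2.minAreaRect(s[:,:2].astype(np.float32)*1000);print(len(s),r,cv2.boxPoints(r))
E
```

```text
[ 12. 138. 129.] 1438
[[0.45851045 0.19809249 0.00821398]
 [0.56119082 0.30626652 0.02197962]
 [0.676203   0.33163693 0.02732917]]
1853 ((607.130126953125, -98.278076171875), (241.7190704345703, 150.05648803710938), 3.257894515991211) [[ 482.20206   -30.239584]
 [ 490.72977  -180.05354 ]
 [ 732.0582   -166.31657 ]
 [ 723.5305    -16.50261 ]]
1530 ((549.9697875976562, -74.93502044677734), (112.4744644165039, 79.11336517333984), 3.3082032203674316) [[ 491.54355   -38.689537]
 [ 496.10898  -117.67106 ]
 [ 608.396    -111.180504]
 [ 603.83057   -32.198982]]
```

```bash
python3 - <<'E'
import cv2
p=cv2.imread("pics/scene0.png")
a=cv2.resize(p[195:390,195:395],None,fx=3,fy=3,interpolation=cv2.INTER_CUBIC)
cv2.imwrite("pics/c.png",a)
a=cv2.imread("pics/a.png");b=cv2.imread("pics/b.png")
import numpy as np
h=max(a.shape[0],b.shape[0]);f=lambda i:cv2.copyMakeBorder(i,0,h-i.shape[0],0,0,0)
o=np.hstack([f(a)[:,:370] if 0 else f(a),f(b)]);print(o.shape);cv2.imwrite("pics/ab.png",o[:, :]) 
E
```

```text
(575, 965, 3)
```

View pics/a.png

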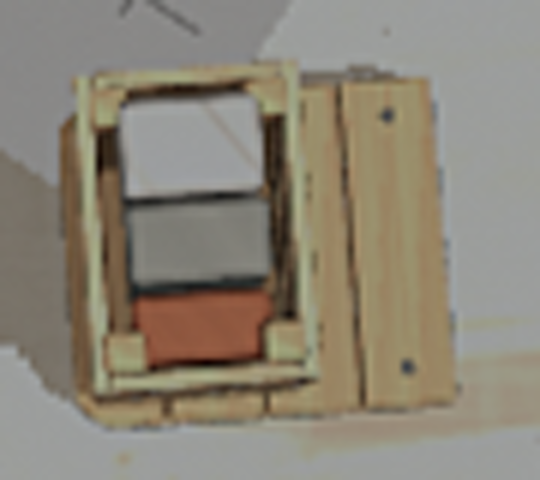

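View pics/b.png

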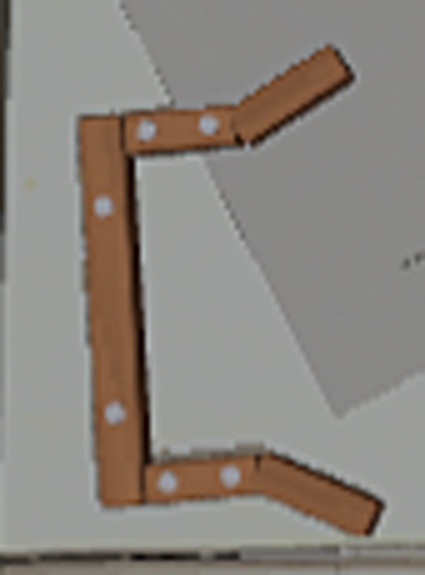

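View pics/c.png

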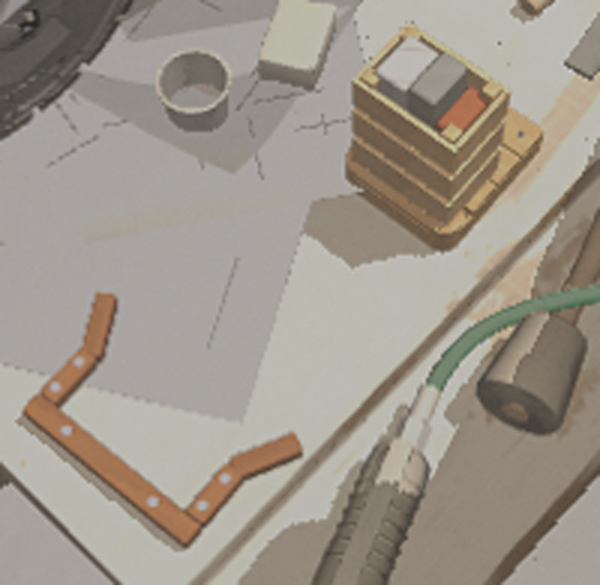

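```bash
python3 - <<'E'
from h import *
cal=ctrl.calibration("top")
print("C",-cal["R"].T@cal["t"])
A=lambda q:(np.array(q,float)+.5)/6-.5+[295,230]
B=lambda q:(np.array(q,float)+.5)/5-.5+[140,210]
np.set_printoptions(precision=4,suppress=True)
print("step corners",ray(cal,A([(433,78),(456,403)]),.04))
print("base bottom edge",ray(cal,A([(120,427),(456,403)]),.04))
r=lambda l:ray(cal,B(l),.022)
for n,l in dict(stop_outer=[(80,117),(101,503)],stop_in=[(124,155),(141,460)],nails=[(103,206),(114,412)],upin=[(133,154),(237,146)],upout=[(128,114),(238,106)],loin=[(150,466),(258,456)],loout=[(148,503),(255,492)],flareup=[(352,75),(330,45)],flarelo=[(382,503),(365,535)]).items():
    q=r(l);dd=q[1]-q[0];print(n,q[:,:2].ravel(),np.linalg.norm(dd),np.arctan2(dd[1],dd[0]))
# depth fit of step top
c=cloud(cal,np.load("top0.npy"))
X=c[240:302,345:375].reshape(-1,3);X=X[(X[:,2]>.028)&(X[:,2]<.055)&(X[:,1]<-.10)]
r=cv2.minAreaRect(X[:,:2].astype(np.float32)*1000);print(r,cv2.boxPoints(r),X[:,2].mean())
Y=c[230:310,150:340].reshape(-1,3);print(np.median(Y[abs(Y[:,2])<.02][:,2]))
E
```

```text
C [ 0.45595479 -0.04946418  1.23249034]
step corners [[ 0.6201 -0.1732  0.04  ]
 [ 0.491  -0.1787  0.04  ]]
base bottom edge [[ 0.4839 -0.0466  0.04  ]
 [ 0.491  -0.1787  0.04  ]]
stop_outer [0.6539 0.3366 0.4676 0.3225] 0.1868434759352712 -3.065746784897628
stop_in [0.6349 0.3148 0.4877 0.3038] 0.14762812089841637 -3.066401600190298
nails [0.6102 0.3245 0.5108 0.3171] 0.09968339237362334 -3.067595914112484
upin [0.6354 0.3105 0.6385 0.2601] 0.05047592501539351 -1.5088177239940825
upout [0.655  0.3133 0.6581 0.2599] 0.05348371048236528 -1.5130003741374107
loin [0.4848 0.2994 0.4888 0.2479] 0.051697363499001996 -1.4936677645673755
loout [0.4673 0.3    0.4717 0.2491] 0.05117069581942437 -1.4836258129344022
flareup [0.6725 0.2047 0.6875 0.2156] 0.01850568397666607 0.6277773300649724
flarelo [0.4656 0.1885 0.4506 0.1965] 0.01699571132693022 2.6527969895553873
((554.1350708007812, -149.58523559570312), (59.85233688354492, 131.51071166992188), 88.71490478515625) [[ 487.7251 -178.0292]
 [ 619.2028 -180.9786]
 [ 620.545  -121.1413]
 [ 489.0674 -118.1919]] 0.04015735466007957
0.002145932145718253
```

```bash
python3 - <<'E'
from h import *
from scipy.spatial.transform import Rotation as Ro
s=ctrl.read_state();w,x,y,z=s["eef_rot"];R=Ro.from_quat([x,y,z,w]);np.set_printoptions(precision=4,suppress=True)
print(R.as_matrix(),s["eef_pos"])
for th in(.053,.075):
  for sg in(1,-1):
    z_=sg*np.array([np.cos(th),np.sin(th),0]);x_=np.array([0,0,-1.]);y_=np.cross(z_,x_)
    T=Ro.from_matrix(np.c_[x_,y_,z_]);print(th,sg,y_,(T*R.inv()).as_rotvec())
c=cloud(ctrl.calibration("top"),np.load("top0.npy"))
for n,m in dict(gouge=np.s_[238:262,405:500],tape=np.s_[280:325,455:495],ruler=np.s_[230:300,400:640]).items():
    X=c[m].reshape(-1,3);X=X[X[:,2]>.012];print(n,X.min(0),X.max(0))
E
```

```text
[[-0.0005  0.9219  0.3874]
 [ 0.0016  0.3874 -0.9219]
 [-1.      0.0001 -0.0017]] [ 0.2323 -0.5527  0.2177]
0.053 1 [-0.053   0.9986  0.    ] [-0.001  -0.0014  1.226 ]
0.053 -1 [ 0.053  -0.9986  0.    ] [-0.0016  0.0012 -1.9156]
0.075 1 [-0.0749  0.9972  0.    ] [-0.001  -0.0014  1.248 ]
0.075 -1 [ 0.0749 -0.9972  0.    ] [-0.0016  0.0011 -1.8936]
gouge [ 0.456  -0.4881  0.0121] [ 0.6194 -0.0495  1.2325]
tape [ 0.4439 -0.4602  0.012 ] [ 0.5091 -0.0495  1.2325]
ruler [ 0.456 -0.853  0.012] [ 0.6255 -0.0495  1.2325]
```

```bash
cat >> h.py <<'E'
from scipy.spatial.transform import Rotation as Ro
def Rnow(s=None):
    s=s or ctrl.read_state();w,x,y,z=s["eef_rot"];return Ro.from_quat([x,y,z,w])
def want(th,tilt):
    z_=np.array([np.cos(th),np.sin(th),0]);x_=np.array([0,0,-1.]);y_=np.cross(z_,x_)
    return Ro.from_rotvec(tilt*z_)*Ro.from_matrix(np.c_[x_,y_,z_])
E
python3 -c "
from h import *
print((want(.053,.4)*Rnow().inv()).as_rotvec())"
```

```text
[ 0.35979546 -0.22762622  1.20839999]
```

>>> servo_tool:
  targets:
    - [0.05,0.03,0.03,0,0,0.13]
    - [0.09,0.07,0.04,0.03,-0.02,0.26]
    - [0.13,0.11,0.04,0.08,-0.05,0.4]
    - [0.16,0.15,0.04,0.12,-0.07,0.54]
    - [0.2,0.19,0.04,0.16,-0.1,0.67]
    - [0.24,0.23,0.04,0.2,-0.13,0.8]
    - [0.28,0.26,0.04,0.24,-0.15,0.94]
    - [0.31,0.28,0.03,0.28,-0.18,1.07]
    - [0.326,0.293,0.02,0.36,-0.228,1.208]
    - [0.326,0.293,0,0.36,-0.228,1.208]
    - [0.326,0.293,0,0.36,-0.228,1.208]
    - [0.326,0.293,0,0.36,-0.228,1.208]
  fingers: 0.07
  newtons: 20

```text
t: 1.3
eef_pos: [0.5575, -0.2605, 0.2182]
eef_rot: [0.689, 0.123, 0.696, 0.158]
ft_force: [-0.4, -0.6, 0.8]
grip_width: 0.754
```

```bash
python3 - <<'E'
from h import *
s=ctrl.read_state();p,d=ctrl.capture("wrist");cv2.imwrite("pics/w1.png",p)
p,d=ctrl.capture("scene");cv2.imwrite("pics/s1.png",p)
print(s["t"],s["eef_pos"],s["qpos"],s["ft_force"],s["grip_width"],(want(.053,.4)*Rnow(s).inv()).as_rotvec())
E
```

```text
1.3 [ 0.55753027 -0.26050097  0.21816015] [-0.69840411  0.40525817  1.21989006  0.29672924  1.78769614 -0.72399042] [-0.37187021 -0.64534275  0.79544278] 0.7535366672690706 [-0.00059863 -0.00033659  0.00285996]
```

View pics/w1.png

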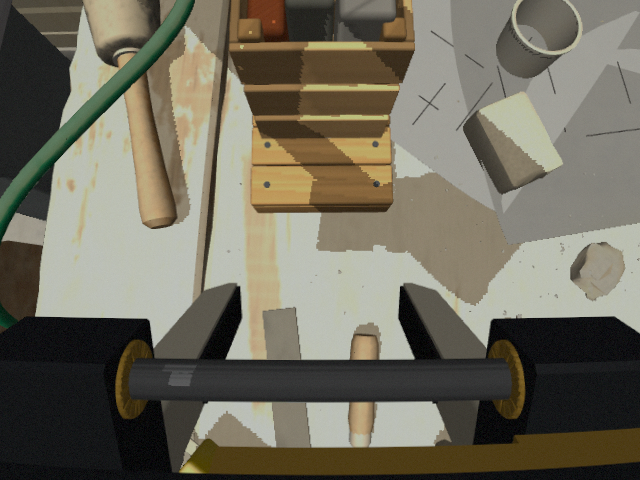

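View pics/s1.png

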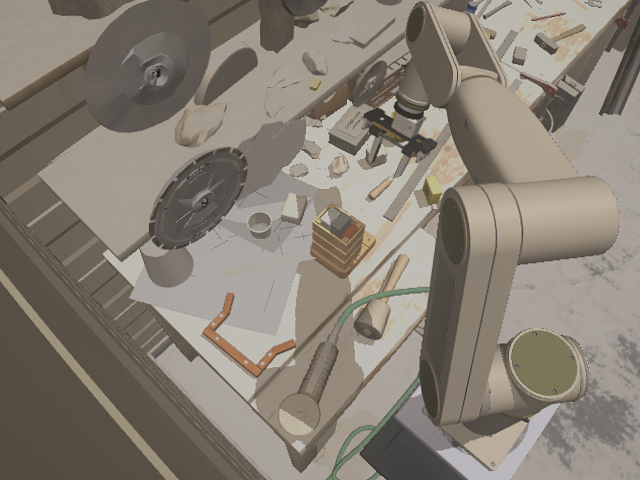

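```bash
python3 - <<'E'
from h import *
cal=wristcal(ctrl.read_state())
print("step",ray(cal,[(252,206),(392,204)],.04),"gouge",ray(cal,[(365,326),(352,340),(378,340)],.012))
E
```

```text
step [[ 0.49359473 -0.18151085  0.04      ]
 [ 0.62069949 -0.1732037   0.04      ]] gouge [[ 0.60329777 -0.28548229  0.012     ]
 [ 0.59156284 -0.29906395  0.012     ]
 [ 0.61607315 -0.29795866  0.012     ]]
```

>>> servo_tool:
  targets:
    - [0,0.025,-0.04,0,0,0]
    - [0,0.047,-0.08,0,0,0]
    - [0,0.047,-0.12,0,0,0]
    - [0,0.047,-0.15,0,0,0]
    - [0,0.047,-0.175,0,0,0]
    - [0,0.047,-0.19,0,0,0]
    - [0,0.047,-0.2,0,0,0]
    - [0,0.047,-0.202,0,0,0]
    - [0,0.047,-0.202,0,0,0]

```text
t: 2.3
eef_pos: [0.559, -0.2138, 0.0178]
eef_rot: [0.69, 0.122, 0.695, 0.158]
ft_force: [0.6, 0.5, 0.1]
grip_width: 0.753
```

```bash
python3 - <<'E'
from h import *
s=ctrl.read_state();p,d=ctrl.capture("wrist");cv2.imwrite("pics/w2.png",p)
print(s["t"],s["eef_pos"],s["ft_force"],s["grip_width"],(want(.053,.4)*Rnow(s).inv()).as_rotvec())
E
```

```text
2.3 [ 0.55902961 -0.21383358  0.01779282] [0.55617838 0.53127694 0.0807087 ] 0.7532605335836995 [0.00058191 0.00296396 0.00153094]
```

View pics/w2.png

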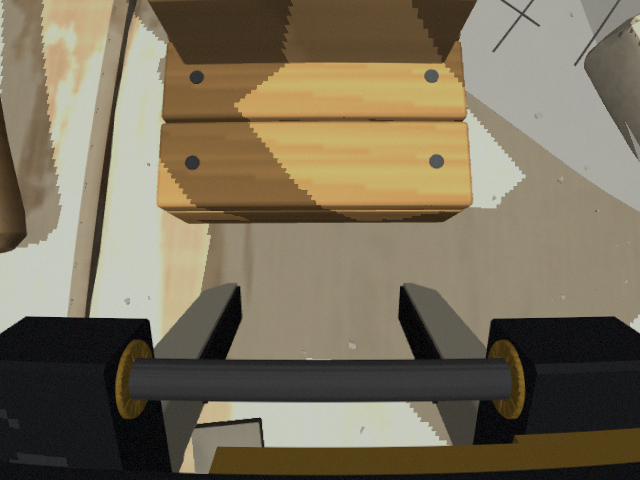

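>>> servo_tool:
  targets:
    - [-0.003,0.012,-0.002,0,0,0]
    - [-0.003,0.022,-0.002,0,0,0]
    - [-0.003,0.026,-0.002,0,0,0]
    - [-0.003,0.029,-0.002,0,0,0]
    - [-0.003,0.032,-0.002,0,0,0]
    - [-0.003,0.035,-0.002,0,0,0]
    - [-0.003,0.038,-0.002,0,0,0]
    - [-0.003,0.042,-0.002,0,0,0]
    - [-0.003,0.046,-0.002,0,0,0]
    - [-0.003,0.05,-0.002,0,0,0]

```text
t: 3.35
eef_pos: [0.556, -0.1648, 0.0149]
eef_rot: [0.69, 0.122, 0.696, 0.157]
ft_force: [-0.3, -6.9, -0.7]
grip_width: 0.756
```

```bash
python3 - <<'E'
from h import *
s=ctrl.read_state();p,d=ctrl.capture("wrist");cv2.imwrite("pics/w3.png",p)
print(s["t"],s["eef_pos"],s["ft_force"],s["ft_torque"],s["grip_width"],(want(.053,.4)*Rnow(s).inv()).as_rotvec())
E
```

```text
3.35 [ 0.55598389 -0.16483423  0.01494799] [-0.34812487 -6.89453003 -0.66085224] [-1.31680868 -0.02045554  0.09776962] 0.7557426930090215 [0.00280417 0.00299624 0.0018543 ]
```

View pics/w3.png

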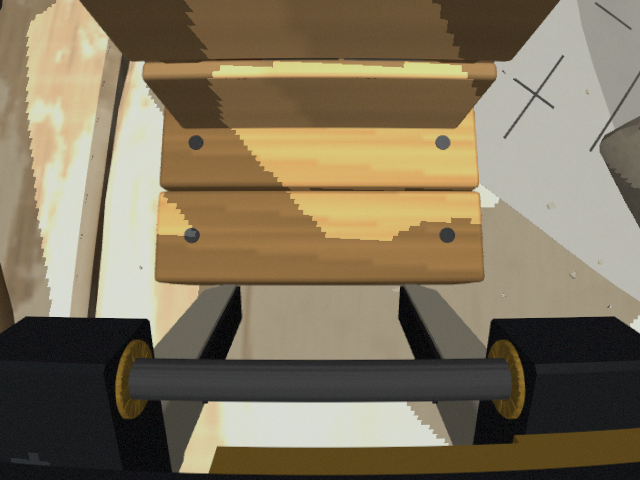

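>>> servo_tool:
  targets:
    - [0.0005,0.005,0,0,0,0]
    - [0.001,0.011,0,0,0,0]
    - [0.0015,0.017,0,0,0,0]
    - [0.002,0.023,0,0,0,0]
    - [0.0025,0.029,0,0,0,0]
    - [0.003,0.035,0,0,0,0]
    - [0.0035,0.041,0,0,0,0]
    - [0.004,0.047,0,0,0,0]
    - [0.0045,0.053,0,0,0,0]
    - [0.005,0.059,0,0,0,0]
    - [0.0055,0.065,0,0,0,0]
    - [0.006,0.07,0,0,0,0]

```text
t: 4.6
eef_pos: [0.5619, -0.0944, 0.0149]
eef_rot: [0.69, 0.122, 0.696, 0.158]
ft_force: [-1.0, -6.8, 0.6]
grip_width: 0.752
```

```bash
cat > look.py <<'E'
from h import *
import sys
k=sys.argv[1];np.set_printoptions(precision=4,suppress=True)
s=ctrl.read_state();p,d=ctrl.capture("wrist");q,dt=ctrl.capture("top")
print(s["t"],s["eef_pos"],s["ft_force"],s["grip_width"],(want(.075,.4)*Rnow(s).inv()).as_rotvec())
cal=ctrl.calibration("top");c=cloud(cal,dt)
X=c[200:330,130:400].reshape(-1,3);X=X[(X[:,2]>.178)&(X[:,2]<.192)&(abs(X[:,0]-.55)<.08)&(X[:,1]>s["eef_pos"][1]+.05)&(X[:,1]<s["eef_pos"][1]+.19)]
r=cv2.minAreaRect(X[:,:2].astype(np.float32)*1000);print("box top",len(X),r)
cw=wristcal(s)
v=np.vstack([cv2.resize(p,(400,300)),np.zeros((0,400,3),np.uint8)])
o=np.hstack([p[0:400,100:560],cv2.resize(q[190:330,140:260],None,fx=2.857,fy=2.857)[:400]])
cv2.imwrite(f"pics/l{k}.png",o);cv2.imwrite(f"pics/wr{k}.png",p);cv2.imwrite(f"pics/tp{k}.png",q);print(o.shape)
E
python3 look.py 1
```

```text
4.6 [ 0.5619 -0.0944  0.0149] [-1.0413 -6.8195  0.6474] 0.75223443314776 [0.0022 0.0027 0.0234]
box top 914 ((556.7266235351562, 14.900735855102539), (112.25787353515625, 78.90464782714844), 3.045652151107788)
(400, 803, 3)
```

View pics/l1.png

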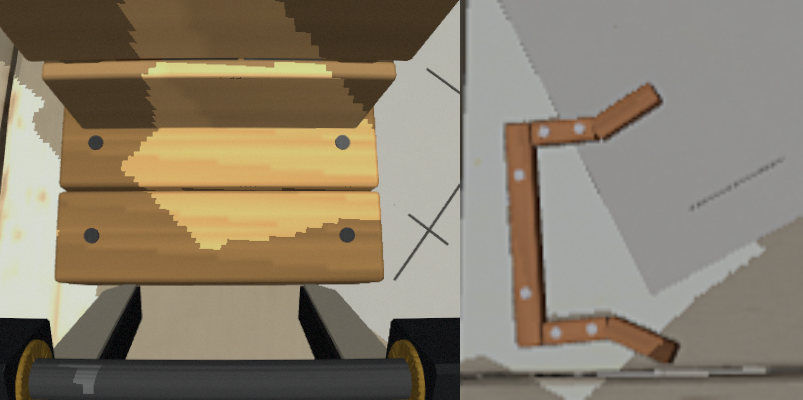

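View pics/tp1.png

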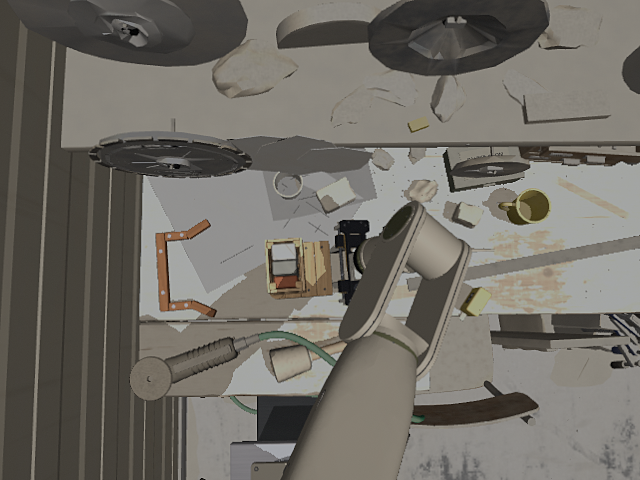

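>>> servo_tool:
  targets:
    - [0.0005,0.006,0,0,0,0]
    - [0.001,0.012,0,0,0,0]
    - [0.0017,0.018,0,0,0,0]
    - [0.0024,0.024,0,0,0,0]
    - [0.003,0.03,0,0,0,0]
    - [0.0036,0.036,0,0,0,0]
    - [0.0042,0.042,0,0,0,0]
    - [0.0048,0.048,0,0,0,0]
    - [0.0054,0.054,0,0,0,0]
    - [0.006,0.06,0,0,0,0]
    - [0.0066,0.066,0,0,0,0]
    - [0.0072,0.072,0,0,0,0]

```text
t: 5.9
eef_pos: [0.569, -0.0223, 0.0149]
eef_rot: [0.69, 0.122, 0.696, 0.158]
ft_force: [-0.8, -6.3, 1.3]
grip_width: 0.752
```

```bash
python3 look.py 2
```

```text
5.9 [ 0.569  -0.0223  0.0149] [-0.7531 -6.3485  1.3092] 0.7522549612370025 [0.0015 0.0024 0.0235]
box top 933 ((563.7122192382812, 87.12614440917969), (112.38047790527344, 79.33082580566406), 2.9274938106536865)
(400, 803, 3)
```

View pics/l2.png

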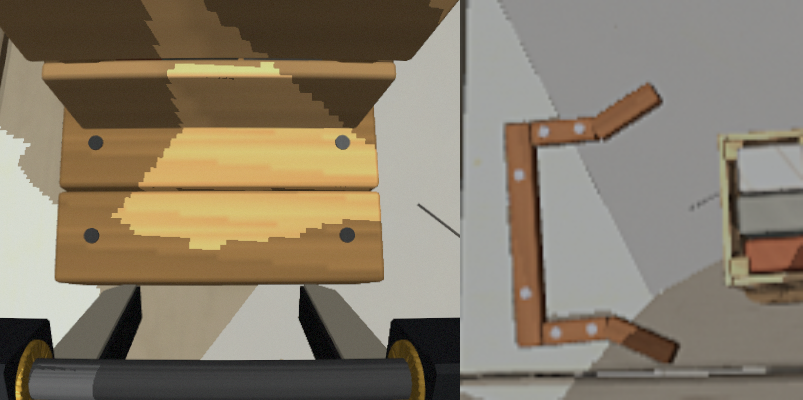

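>>> servo_tool:
  targets:
    - [0.0007,0.006,0,0,0,0]
    - [0.0014,0.012,0,0,0,0]
    - [0.0022,0.018,0,0,0,0]
    - [0.003,0.024,0,0,0,0]
    - [0.0038,0.03,0,0,0,0]
    - [0.0046,0.036,0,0,0,0]
    - [0.0054,0.042,0,0,0,0]
    - [0.0062,0.048,0,0,0,0]
    - [0.007,0.054,0,0,0,0]
    - [0.0078,0.06,0,0,0,0]
    - [0.0085,0.066,0,0,0,0.004]
    - [0.009,0.07,0,0,0,0.008]

```text
t: 7.2
eef_pos: [0.578, 0.048, 0.0148]
eef_rot: [0.689, 0.119, 0.696, 0.161]
ft_force: [-0.7, -8.1, 2.0]
grip_width: 0.75
```

```bash
python3 look.py 3
```

```text
7.2 [0.578  0.048  0.0148] [-0.7002 -8.1419  2.0225] 0.7503909910593815 [0.0009 0.0022 0.0151]
box top 951 ((571.9537963867188, 156.87997436523438), (112.19033813476562, 79.89812469482422), 3.433767795562744)
(400, 803, 3)
```

View pics/l3.png

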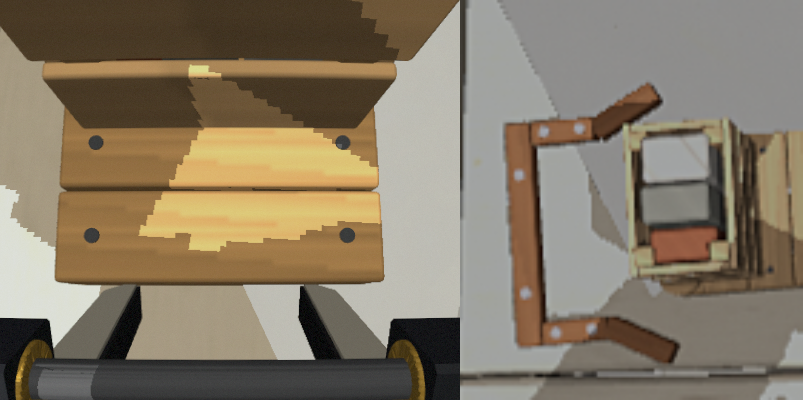

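>>> servo_tool:
  targets:
    - [0.0005,0.005,0,0,0,0.004]
    - [0.0008,0.01,0,0,0,0.008]
    - [0.001,0.015,0,0,0,0.012]
    - [0.001,0.02,0,0,0,0.015]
    - [0.0006,0.025,0,0,0,0.015]
    - [0.0002,0.03,0,0,0,0.015]
    - [-0.0002,0.035,0,0,0,0.015]
    - [-0.0006,0.04,0,0,0,0.015]
    - [-0.001,0.045,0,0,0,0.015]
    - [-0.0013,0.05,0,0,0,0.015]

```text
t: 8.3
eef_pos: [0.5769, 0.0979, 0.0148]
eef_rot: [0.688, 0.114, 0.697, 0.166]
ft_force: [0.7, -7.9, 0.6]
grip_width: 0.754
```

```bash
python3 look.py 4
```

```text
8.3 [0.5769 0.0979 0.0148] [ 0.6834 -7.8731  0.5704] 0.7539016960335279 [0.0009 0.0025 0.0007]
box top 975 ((569.2437744140625, 207.15206909179688), (112.05825805664062, 79.81603240966797), 4.054401874542236)
(400, 803, 3)
```

View pics/l4.png

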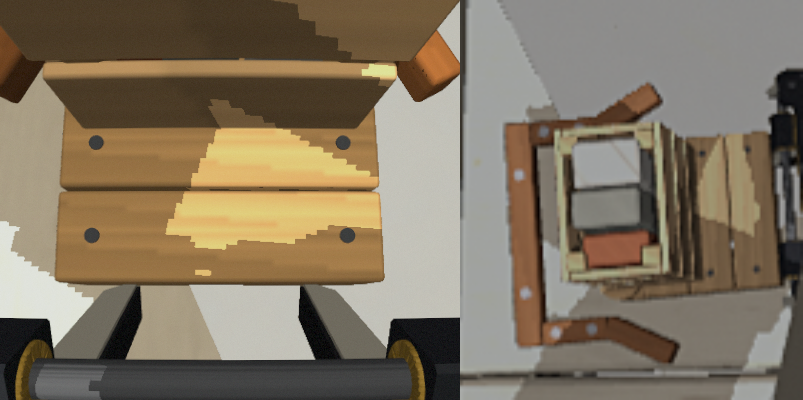

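>>> servo_tool:
  targets:
    - [-0.0004,0.005,0,0,0,0.002]
    - [-0.0008,0.01,0,0,0,0.003]
    - [-0.0012,0.015,0,0,0,0.004]
    - [-0.0016,0.02,0,0,0,0.004]
    - [-0.002,0.025,0,0,0,0.004]
    - [-0.0023,0.03,0,0,0,0.004]
    - [-0.0026,0.034,0,0,0,0.004]
    - [-0.0029,0.038,0,0,0,0.004]
    - [-0.0032,0.042,0,0,0,0.004]
    - [-0.0035,0.046,0,0,0,0.004]

```text
t: 9.4
eef_pos: [0.5733, 0.1439, 0.0148]
eef_rot: [0.688, 0.113, 0.697, 0.167]
ft_force: [0.6, -7.1, 2.5]
grip_width: 0.753
```

```bash
python3 look.py 5
```

```text
9.4 [0.5733 0.1439 0.0148] [ 0.6241 -7.1457  2.5272] 0.7529181750437016 [ 0.0007  0.0023 -0.0034]
box top 996 ((565.27392578125, 253.39263916015625), (111.97930145263672, 80.56974792480469), 4.394900798797607)
(400, 803, 3)
```

View pics/l5.png

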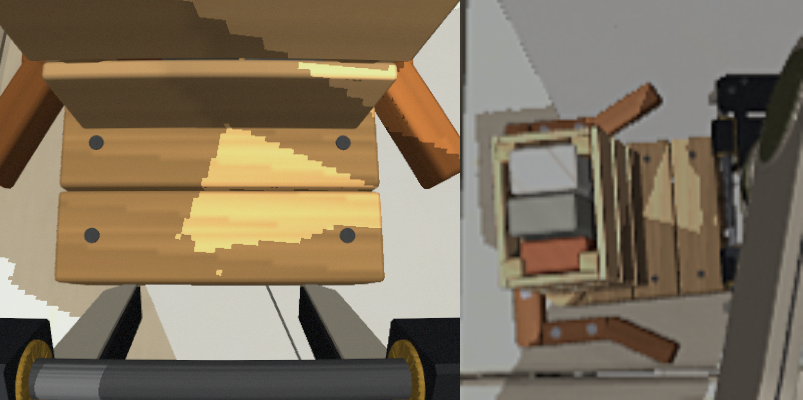

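Centred and parallel, with about 8 mm left. I'll push on slowly until the stop shows in the force.

>>> servo_tool:
  targets:
    - [-0.0001,0.002,0,0,0,0]
    - [-0.0003,0.004,0,0,0,0]
    - [-0.0004,0.0055,0,0,0,0]
    - [-0.0005,0.007,0,0,0,0]

```text
t: 9.9
eef_pos: [0.5728, 0.1508, 0.0148]
eef_rot: [0.688, 0.113, 0.697, 0.167]
ft_force: [0.9, -8.7, 1.8]
grip_width: 0.755
```

>>> servo_tool:
  targets:
    - [-0.0001,0.001,0,0,0,0]
    - [-0.0001,0.002,0,0,0,0]

```text
t: 10.1
eef_pos: [0.5727, 0.1524, 0.0148]
eef_rot: [0.688, 0.113, 0.697, 0.167]
ft_force: [-0.6, -14.1, 4.7]
grip_width: 0.755
```

>>> servo_tool:
  targets:
    - [-0.0001,0.001,0,0,0,0]
    - [-0.0001,0.001,0,0,0,0]

```text
t: 10.3
eef_pos: [0.5728, 0.1525, 0.0148]
eef_rot: [0.688, 0.112, 0.697, 0.167]
ft_force: [-0.7, -14.8, 4.5]
grip_width: 0.756
```

```bash
python3 look.py 6
```

```text
10.3 [0.5728 0.1525 0.0148] [ -0.6896 -14.8428   4.4837] 0.7564448813822947 [ 0.0026  0.0025 -0.0034]
box top 983 ((564.8245849609375, 260.95623779296875), (112.28186798095703, 80.61109161376953), 4.083883762359619)
(400, 803, 3)
```

View pics/l6.png

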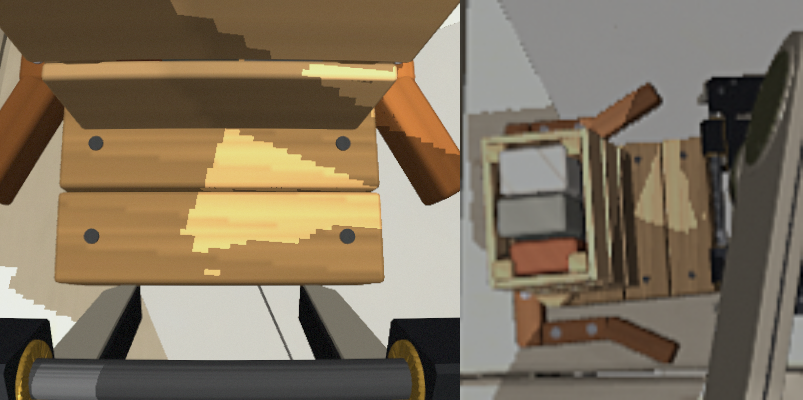

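>>> servo_tool:
  targets:
    - [-0.0001,0.001,0,0,0,0]
    - [-0.0001,0.002,0,0,0,0]
    - [-0.0001,0.002,0,0,0,0]

```text
t: 10.7
eef_pos: [0.5728, 0.1527, 0.0148]
eef_rot: [0.688, 0.111, 0.697, 0.166]
ft_force: [-3.5, -24.3, 8.1]
grip_width: 0.755
```

```bash
python3 look.py 7; python3 -c "
from cell import ctrl;s=ctrl.read_state();print(s['ft_force'],s['ft_torque'])"
```

```text
10.7 [0.5728 0.1527 0.0148] [ -3.4504 -24.3166   8.1114] 0.7552736150046452 [ 0.005   0.0027 -0.0032]
box top 991 ((564.7897338867188, 260.79046630859375), (112.31285858154297, 79.98623657226562), 4.598721981048584)
(400, 803, 3)
[ -3.76976189 -24.14816387   8.34534526] [-3.56283295  0.56153871  0.45292284]
```

>>> servo_tool:
  targets:
    - [0.0002,-0.003,0,0,0,0]
    - [0.0005,-0.008,0,0,0,0]
    - [0.0015,-0.02,0,0,0,0]
    - [0.003,-0.04,0.005,0,0,0]
    - [0.005,-0.065,0.04,0,0,0]
    - [0.005,-0.09,0.08,0,0,0]
    - [0.005,-0.12,0.12,0,0,0]
    - [0,-0.16,0.16,0,0,0]
    - [0,-0.2,0.19,0,0,0]
    - [0,-0.24,0.2,0,0,0]
    - [0,-0.26,0.2,0,0,0]
    - [0,-0.26,0.2,0,0,0]

```text
t: 12.0
eef_pos: [0.5719, -0.1059, 0.2141]
eef_rot: [0.688, 0.114, 0.697, 0.167]
ft_force: [-0.2, -0.5, -0.9]
grip_width: 0.751
```

```bash
python3 - <<'E'
from h import *
s=ctrl.read_state();q,dt=ctrl.capture("top");sc,_=ctrl.capture("scene")
print(s["t"],s["eef_pos"],s["ft_force"],s["dq"])
c=cloud(ctrl.calibration("top"),dt)
X=c[200:330,130:400].reshape(-1,3)
m=(X[:,2]>.178)&(X[:,2]<.192)&(abs(X[:,0]-.55)<.08)&(X[:,1]>.18)&(X[:,1]<.34);print(cv2.minAreaRect(X[m][:,:2].astype(np.float32)*1000))
o=np.hstack([cv2.resize(q[200:340,130:270],(400,400),interpolation=cv2.INTER_CUBIC),cv2.resize(sc[240:400,180:340],(400,400),interpolation=cv2.INTER_CUBIC)])
cv2.imwrite("pics/f.png",o);cv2.imwrite("pics/ftop.png",q)
E
```

```text
12.0 [ 0.57190533 -0.10590361  0.21414367] [-0.21248022 -0.45504264 -0.88048413] [ 0.05558494 -0.00315423  0.04983718  0.02608095 -0.01041044  0.03305296]
((564.6971435546875, 260.9386291503906), (112.25204467773438, 80.53132629394531), 4.424332618713379)
```

View pics/f.png

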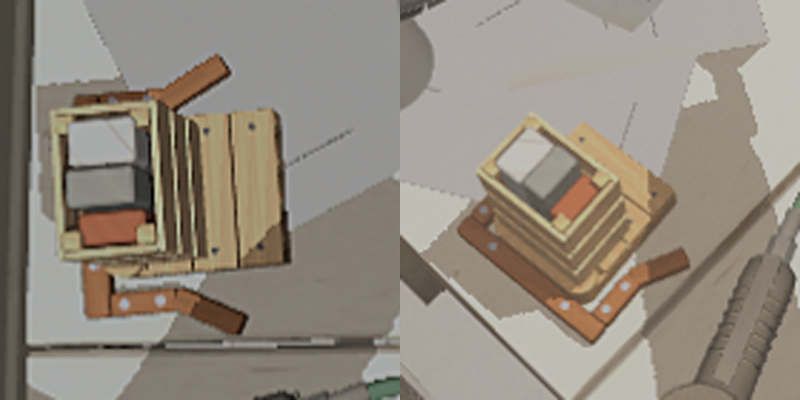

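View pics/ftop.png

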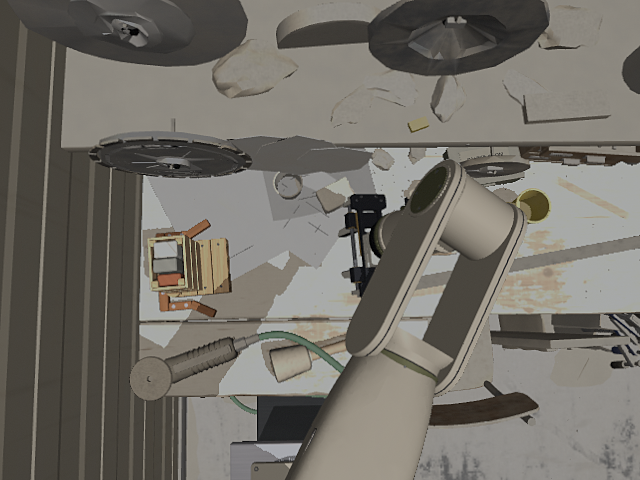

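```bash
python3 -c "
from cell import ctrl;print(ctrl.close_job())"
```

```text
the job is handed in; nothing more can be done
None
```

The crate is home in its bay against the stop board, upright, and I handed the job in at about 12 s of the 64 s allowed. I pushed it with both fingertips low on the end face of its base (about 17 mm up), with the tool tilted back so nothing came near the tall box. While it slid I steered it onto the bay's axis.

**Against the stop:** in the last few millimetres the push force rose from about 7 N to 24 N and the hand stopped advancing, so the crate is seated. After the hand drew back, the box top was centred at (0.565, 0.261) m. I had expected (0.565, 0.262) m from the bay measurements. Its angle was 0.077 rad, and I measured the bay at 0.075 rad.

**Hand and bystanders:** the hand ended about 0.2 m up and well clear, with the force reading near zero. I didn't touch any of the other things. The pot looks unmoved in the last top view; the arm hid most of the others, so I did not measure them again.

No checks disagreed. I inferred the seating from the force and the position, because the box hides the stop line from the top camera.

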